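# Clamp a flange with a swing strap and cam lever

## Robot

A 6-joint arm with a two-finger parallel gripper is mounted at the origin on a cart in front of the work surface, level with it; the furniture and walls round the work are solid. World frame = base frame: x ahead of the robot, y to its left, z up, the work surface at z = 0. Lengths are in mm, angles in rad, forces in N, time in s.
With the tool pointing down it reaches from about 250 to 800 mm from the base axis. Payload 3.9 kg.
Tool frame: the origin (TCP) lies midway between the tips of the shut fingers; the grasp point (between the pads) lies 19 mm behind it; y points along the fingers, x is the direction in which the jaws open and shut, and the axes are right-handed (so a half turn about y gives the same grasp; the last joint's range is limited). The gripper opens to 85 mm and grips with 20 to 120 N. Pads are 22 mm wide; open, the fingers measure 114 mm over their backs; the gripper's body (76 mm by 85 mm) begins 54 mm behind the grasp point. The pads swing forward as they close: fully open they stand 13 mm farther back than shut.
Start: joints at [-1.108, 0.26, -0.138, 1.173, 0, 1.571], TCP at [234.383, -469.766, 231.304] pointing down, gripper open.
Joint ranges: [-2.78, 2.78], [-0.83, 1.72], [-1.28, 1.37], [-1.9, 2.12], [-1.57, 1.48], [-3.14, 3.14]. Speed limits (rad/s): [2.57, 2.57, 3.14, 3.14, 3.14, 3.14].

## Interface

Orientations are given as [roll, pitch, yaw] about the fixed x, y, z axes, in that order (R = Rz(yaw) Ry(pitch) Rx(roll)).
In Python, from plant import ctrl gives the robot as it stands.
- The arm moves only by the tool servo_tool, never from a script. Its argument "targets" is a list of rows, each a list of 5 numbers: the shift along the tool's x, y, z in mm, then the turn about the tool's y in degrees, then the finger opening in mm, from 0 to 85.4. In form: [[tx, ty, tz, turn, hand], ...]. A call has exactly 8 rows; each row shifts and turns the commanded pose from where the row before left it, along the tool's axes as they then stand; what a row does not reach is not made up. A row lasts 1/8 s, in which the tool goes at most 62.5 mm and 10.7 degrees, less where a joint would pass 70% of its speed; a pose out of reach is approached as far as the arm can. A call is refused whole if a number of a shift passes 62.5 or a number of a turn 10.7, either way. A call with a gripper value outside its range is refused whole. The fingers move at their own pace and stop on an object; the grip force is fixed at half the most. Time passes only in rows, so rows that do not move let the fingers close, or fill a call up. It gives the time, the measured TCP pose, the force and the opening at its end, in the units of the state.
- ctrl.get_obs(): the state, without advancing time (a new reading comes with each control period).
- ctrl.snapshot(name): name is "scene" or "side" or "wrist"; returns a dict with "img" (400x640x3 uint8, red, green, blue), "fx", "fy", "cx", "cy" (pixels), "extrinsics" (4x4, takes a point from world to camera coordinates). Camera axes: x right, y up, looking along -z (the intrinsics and any distortion apply to the point x, -y, -z); pixel columns grow to the right and rows downward; lengths in mm; the calibration is good to about 2 mm. The wrist camera is an equidistant fisheye: a pixel r from the principal point sees the ray r / f radians off the axis. A picture is of the moment at which its call begins. There is no depth.
- ctrl.job_done(): hands the job in, once; it reports no verdict.
The state is a dict: "time_s": time; "joints": joint angles; "qvel": joint speeds; "joint_torque": joint torques, N m; "tool_pos": TCP position; "tcp_rot": TCP orientation; "ft_force": force on the tool from outside, world axes, zero at the start; "wrist_torque": the same for the moment, N m; "finger_gap": opening from 0.0 (shut) to 1.0 (fully open).
Only numpy, scipy, OpenCV 4.12 (cv2) and the standard library are available. Lean on these libraries where they do the work, as an engineer would, in place of code of your own. Each camera call takes 0.05 s, during which the arm holds its last target.

## Task

Clamp the light-grey flange that lies in the brass nest of the swing clamp: with a fingertip or the back of the fingers, push the swung-out strap round until it meets its stop pin and lies over the flange, and only then push the black-balled cam lever fully down. Lift nothing: the flange stays flat in its nest, and the dark flange, felt bob and nut beside the clamp stay where they are.

Things in the scene. Friction and masses are not known exactly. Their poses are not given: they have to be found in the camera images.
- strap_clamp: Fixed swing clamp: grey base plate 170 x 110 x 14 mm on the table, corner screw heads 5 mm high. Origin: centre of its underside; x along its length, y to its left, z up. In this frame: stud on which the strap turns at x +60, y 0 mm; brass nest ring (64 mm outside, 51 inside, 4 high) at x -20, y 0; 9 mm stop pin at x +26, y -18.5, its top 45 mm over the table.
- clamp_swing (a joint): Swing of the strap about the vertical stud, rad: 0 = against the stop pin, over the nest, along the plate's -x; grows as it swings out, clockwise from above, over the plate's +y side (at a it points along (-cos a, sin a) in the plate frame). Range 0 to 1.7; starts at 0.9 to 1.35. Stays where left; about 1.5 N at the nose moves it.
- clamp_strap: Steel strap 26 mm wide, 14 mm thick; its round nose ends 125 mm from the stud axis; with the lever up it lies 32 to 46 mm above the table. A 14 mm wide brass pad projects 6.5 mm below it, 80 mm from the stud axis. The lever draws it down about 3 mm. Origin on the stud axis, 14 mm above the table; the strap points along its own -x, z up.
- strap_nose (a point): Point on the strap's centre line 110 mm from the stud axis, at half its thickness.
- cam_lever (a joint): Angle of the cam lever, rad: 0 = leaning up 0.9 rad above level, 0.9 = fully down, level above the strap (end of travel). Starts between 0 and 0.15. It stays where it is left; pressing it down at the ball takes 3 to 8 N. It swings with the strap and always points the same way as the strap.
- lever_pivot (a point): The cam lever's horizontal pivot, on the stud axis 60 mm above the table.
- lever_ball (a point): Centre of the black ball, 20 mm in diameter, at the end of the red cam lever, 85 mm from the pivot.
- flange_1: Loose light-grey domed flange, 47 mm across, 9 mm thick, lying in the nest on the plate (its top 23 mm above the table). Origin: centre of its underside.
- flange_2: Loose dark-grey flange, 47 mm across, 9 mm thick, on the table to the left of the plate, towards the nest end. Bystander. Origin: centre of its underside.
- felt_bob: Loose cream felt bob, 48 mm across, 46 mm high, on the table to the right of the plate. Bystander. Origin: centre of its underside.
- nut_1: Loose steel hexagon nut, 23 x 20 x 10 mm, on the table to the right of the plate. Bystander. Origin: centre of its underside.
Things that resemble listed ones, but are neither listed nor needed, are in the scene too. Leave any turquoise look-alike of the flange_1 alone.

How it is judged (in metres and radians):
On the way, in this order (a step that is already met when the one before it is completed fails the run):
1. the strap is swung over the flange, against its stop, with the lever still up (value of joint clamp_swing below 0.08 rad and value of joint cam_lever below 0.4 rad), for 0.2 s.
2. the cam lever is down and the strap presses on the flange (value of joint cam_lever above 0.82 rad and value of joint clamp_swing below 0.08 rad and contact force between clamp_strap and flange_1 above 3 N), for 0.2 s.
At the end, for the whole second after the job is handed in: Strap within 0.08 rad of its stop; cam lever beyond 0.82 of 0.9 rad; strap presses the light-grey flange with over 3 N; that flange flat (0.1 rad), still and within 6 mm of its start; dark flange, felt bob and nut within 20 mm of theirs (all of step 2 and distance of flange_1 from where it was at the start of the episode below 0.006 m and angle between flange_1's own z axis and vertical below 0.1 rad and linear speed of flange_1 below 0.02 m/s and distance of each of flange_2, felt_bob, nut_1 from where it was at the start of the episode below 0.02 m); the robot touches nothing.
It fails at once if the cam lever is pushed down (beyond 0.5 rad) before the strap is over the flange (swing above 0.12 rad) (value of joint cam_lever above 0.5 rad and value of joint clamp_swing above 0.12 rad).
It fails at once if the light-grey flange is lifted or knocked more than 6 mm out of its place (distance of flange_1 from where it was at the start of the episode above 0.006 m).
It fails at once if a bystander (dark flange, felt bob or nut) is lifted or moved more than 20 mm (distance of any of flange_2, felt_bob, nut_1 from where it was at the start of the episode above 0.02 m).
It also fails if it takes over 42 s, if anything falls off the work surface, if the arm or the gripper's body presses on something with over 40 N, if the wrist force passes 120 N, or if a joint passes its speed limit or range.

## Working session

There is one attempt and no reset: what is moved stays moved. The work goes in short steps, Python scripts to look and compute and a tool call to move; the robot and the scene stay as the last step left them, time stands still between calls to the robot, and variables do not carry over. Pictures are saved under pics/ and viewed, and the job is handed in when it is done.

Besides the shell and the picture viewer there is one more tool, called after ">>>" as name([rows], argument=value, ...), one row to a line, values as JSON. servo_tool: Moves the arm, as the interface text tells. Its arguments: {"type":"object","properties":{"targets":{"type":"array"}},"required":["targets"]}

```bash
ls; mkdir -p pics
python3 - <<'E'
from plant import ctrl
import cv2,numpy as np
o=ctrl.get_obs()
for k in("time_s","tool_pos","tcp_rot","ft_force","finger_gap"):print(k,o[k])
for n in("scene","side","wrist"):
    s=ctrl.snapshot(n);cv2.imwrite(f"pics/{n}0.png",s["img"][:,:,::-1])
    print(n,s["fx"],s["fy"],s["cx"],s["cy"],np.round(s["extrinsics"],3).tolist(),[k for k in s])
E
```

```text
pics
time_s 0.0
tool_pos [ 234.07436473 -469.15792383  230.4576253 ]
tcp_rot [-1.57079173  0.00197323 -1.10795756]
ft_force [-0.06882516 -0.17483298 -0.59604621]
finger_gap 1.0021172017006472
scene 414.17532742022854 414.17532742022854 325.3647480643518 204.5223892014469 [[-0.642, -0.767, -0.014, 343.77], [0.573, -0.492, 0.655, -361.564], [-0.509, 0.413, 0.755, -665.466], [0.0, 0.0, 0.0, 1.0]] ['img', 'fx', 'fy', 'cx', 'cy', 'extrinsics']
side 473.13423017834356 473.13423017834356 313.6050424423988 195.326201369434 [[0.979, -0.204, -0.026, -504.781], [0.132, 0.529, 0.839, -157.2], [-0.158, -0.824, 0.544, -978.49], [0.0, 0.0, 0.0, 1.0]] ['img', 'fx', 'fy', 'cx', 'cy', 'extrinsics']
wrist 309.70691628693146 309.70691628693146 322.8482756944283 197.5315723843697 [[0.446, -0.895, -0.0, -523.583], [0.849, 0.423, -0.316, 39.729], [0.283, 0.141, 0.949, -380.893], [0.0, 0.0, 0.0, 1.0]] ['img', 'fx', 'fy', 'cx', 'cy', 'extrinsics']
```

View pics/scene0.png

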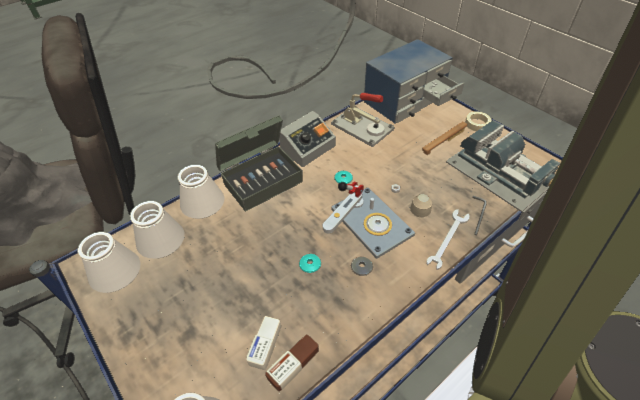

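View pics/side0.png

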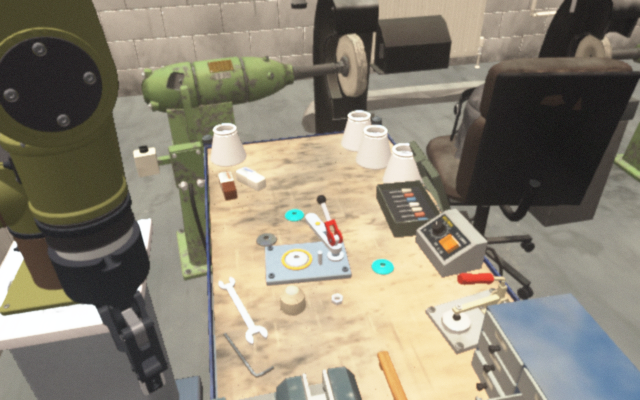

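View pics/wrist0.png

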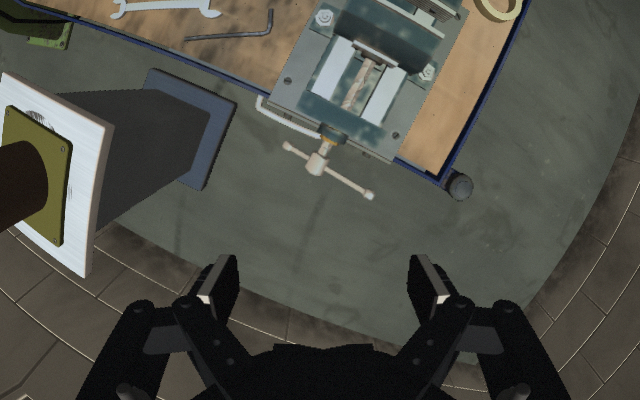

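The side view shows the plate around (307,262), with the nest at (296,259) and the strap and red lever swung away at about (325,225). In the scene view the nest is at (378,224) and the black ball at about (343,187). I'll zoom in on both.

```bash
cat > h.py <<'E'
import numpy as np,cv2
from plant import ctrl
def proj(s,P):
    P=np.atleast_2d(np.asarray(P,float));E=s["extrinsics"];c=P@E[:3,:3].T+E[:3,3]
    return np.c_[s["cx"]+s["fx"]*c[:,0]/-c[:,2], s["cy"]-s["fy"]*c[:,1]/-c[:,2]]
def ray(s,u,v):
    E=s["extrinsics"];R=E[:3,:3];d=np.array([(u-s["cx"])/s["fx"],-(v-s["cy"])/s["fy"],-1.])
    return -R.T@E[:3,3],R.T@(d/np.linalg.norm(d))
def plane(s,u,v,z):
    o,d=ray(s,u,v);return o+d*(z-o[2])/d[2]
def tri(a,pa,b,pb):
    o1,d1=ray(a,*pa);o2,d2=ray(b,*pb)
    t=np.linalg.lstsq(np.c_[d1,-d2],o2-o1,rcond=None)[0]
    p,q=o1+t[0]*d1,o2+t[1]*d2
    return (p+q)/2,np.linalg.norm(p-q)
def crop(s,u0,v0,w,h,k,fn,pts=()):
    im=cv2.resize(s["img"][v0:v0+h,u0:u0+w,::-1],None,fx=k,fy=k,interpolation=cv2.INTER_CUBIC)
    for p in pts: cv2.circle(im,(int((p[0]-u0+.5)*k),int((p[1]-v0+.5)*k)),3,(255,0,255),1)
    cv2.imwrite(fn,im)
E
python3 - <<'E'
from h import *
a=ctrl.snapshot("scene");b=ctrl.snapshot("side")
crop(a,290,160,150,120,5,"pics/sc1.png");crop(b,240,180,160,120,5,"pics/sd1.png")
for n,s in(("sc",a),("sd",b)):
    h=cv2.cvtColor(s["img"],cv2.COLOR_RGB2HSV)
    m=cv2.inRange(h,(18,90,120),(32,255,255))
    N,l,st,c=cv2.connectedComponentsWithStats(m)
    for i in range(1,N):
        if st[i,4]>40:print(n,st[i],c[i],plane(s,*c[i],18))
E
```

```text
sc [364 213  28  23 185] [377.51351351 223.78918919] [459.53695134 -88.12637271  18.        ]
sc [611 312  29   6  56] [624.         313.83928571] [   7.84803466 -286.60687498   18.        ]
sd [ 0 28 34 17 74] [15.02702703 33.95945946] [-724.69140743 2138.61527046   18.        ]
sd [208  59  26  14 264] [220.34848485  65.74621212] [ 362.61130767 1238.71989553   18.        ]
sd [  0 132  20  14 124] [  8.05645161 139.65322581] [-316.76073231  676.80132324   18.        ]
sd [  0 181  10  11  65] [  3.30769231 186.55384615] [-235.51225365  371.18753757   18.        ]
sd [ 28 180  98  38 374] [ 72.61764706 208.21390374] [-33.22244575 218.26073352  18.        ]
sd [442 216  11  11  49] [447.30612245 220.7755102 ] [814.00251789 -42.78254407  18.        ]
sd [282 249  30  21 182] [296.66483516 259.98901099] [461.15025573 -95.4354513   18.        ]
sd [   0  260   72   53 1549] [ 30.51775339 293.08263396] [-50.12096014 -71.24241153  18.        ]
sd [379 353  23  47 241] [389.8340249 372.9253112] [ 555.46034745 -391.29308392   18.        ]
```

View pics/sc1.png

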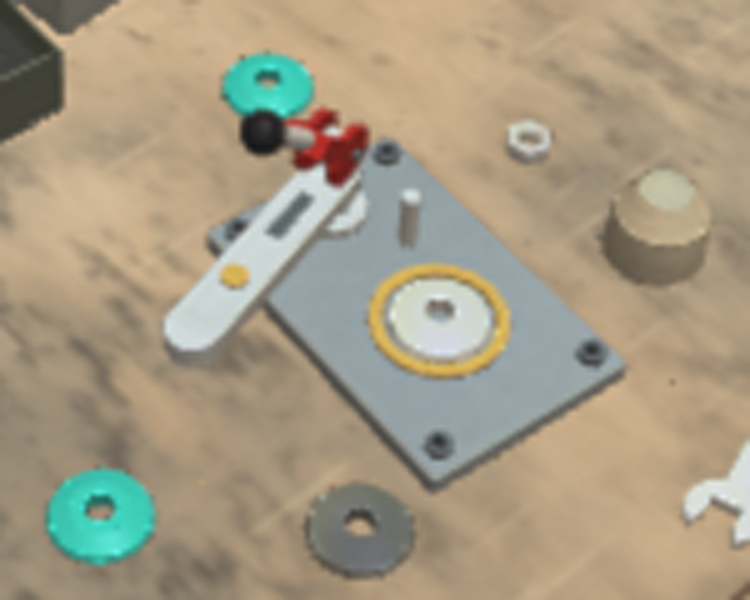

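View pics/sd1.png

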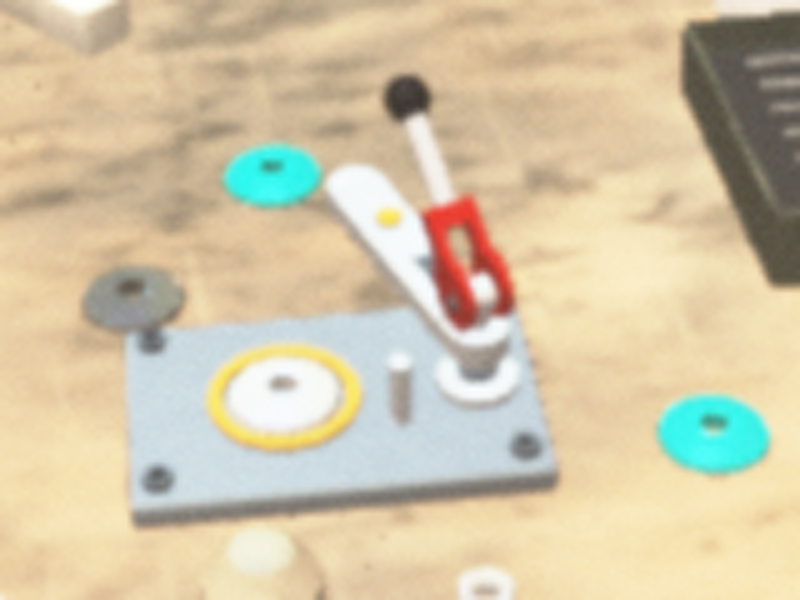

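The zooms show the stop pin top, the plate screws, the ball (scene crop 263,132; side crop 407,96) and the yellow pad rivet on the strap (235,276; 389,217). Next I'll triangulate them.

Run:
```python
from h import *
a=ctrl.snapshot("scene");b=ctrl.snapshot("side")
A=lambda x,y:(x/5-.4+290,y/5-.4+160)
B=lambda x,y:(x/5-.4+240,y/5-.4+180)
for n,p,q in [("pin",A(411,194),B(400,357)),("ball",A(263,132),B(407,96)),("rivet",A(235,276),B(389,217)),
 ("ring",A(440,320),B(284,397)),("scrFL(+x-y)",A(592,351),B(157,479)),("s(-x+y)",A(438,444),B(152,340)),("s(+x-y)",A(387,152),B(525,445)),
 ("f2",A(360,525),B(131,289)),("nose",A(185,335),B(347,178)),("bobtop",A(668,190),B(260,552)),("nut",A(529,140),B(486,585)),("turqR",A(268,80),B(714,425)),("turqL",A(101,508),B(272,167))]:
    print(n,*[np.round(x,1) for x in tri(a,p,b,q)])
```

```text
pin [ 505.6 -112.2   46.3] 0.4
ball [525.9 -39.4 120.8] 0.5
rivet [520.9 -20.2  46.8] 0.7
ring [461.2 -90.   15.9] 0.6
scrFL(+x-y) [ 404.4 -127.7   17.1] 0.3
s(-x+y) [413.3 -41.6  16.6] 0.2
s(+x-y) [ 549.6 -142.1   17.1] 0.2
f2 [409.4   7.    7.5] 0.6
nose [510.4  16.3  44.6] 1.1
bobtop [ 433.5 -204.    43.5] 0.5
nut [ 516.8 -205.6    8.9] 1.8
turqR [ 630.1 -137.7    7.4] 0.3
turqL [486.   84.3   7.7] 0.4
```

Run:
```python
from h import *
a=ctrl.snapshot("scene");b=ctrl.snapshot("side")
for n,uv in [("box near-left base",(405,234)),("box left far base",(379,192)),("boxR",(440,225))]: print(n,plane(b,*uv,0).round())
for n,uv in [("box front base R",(301,190)),("box front L base",(243,213)),("box front top L",(219,178))]: print(n,plane(a,*uv,0).round())
print("shade top",tri(a,(193,172),b,(403,150)))
p=np.array([540.8,-97.9]);
for al in(1.22,0):
    d=-.099; 
    R=np.array([[.995,.099],[-.099,.995]])
    u=R@[-np.cos(al),np.sin(al)];n=R@[np.sin(al),np.cos(al)]
    print(al,u,n,p+157*u+55*n,p+157*u+24*n)
```

```text
box near-left base [715. -44.   0.]
box left far base [714. 135.   0.]
boxR [804. -32.   0.]
box front base R [666. -31.   0.]
box front L base [696. 117.   0.]
box front top L [834. 101.   0.]
shade top (array([786.36162646, 169.72077865,  96.27677519]), np.float64(8.284278368486097))
1.22 [-0.24895668  0.96842479] [0.96842479 0.24895668] [554.9771644   67.83530925] [524.95599596  60.11765213]
0 [-0.995  0.099] [0.099 0.995] [390.03  -27.632] [386.961 -58.477]
```

>>> servo_tool([
  [-20,0,30,0,85],
  [-30,0,46,0,85],
  [-30,0,46,0,85],
  [-30,0,46,0,85],
  [-30,0,46,0,85],
  [-30,0,46,0,85],
  [-30,0,46,0,85],
  [-20,0,30,0,85],
])

```text
time_s: 1.45
tool_pos: [437.8, -120.9, 231.5]
tcp_rot: [-1.57, -0.0, -1.106]
ft_force: [0.0, -1.1, 0.7]
finger_gap: 0.996
```

```bash
cat > plan.py <<'E'
from h import *
S=np.array([540.8,-97.9]);PY=-.099
def pose(al,r,d):
    R=np.array([[np.cos(PY),-np.sin(PY)],[np.sin(PY),np.cos(PY)]])
    u=R@[-np.cos(al),np.sin(al)];n=R@[np.sin(al),np.cos(al)]
    return S+r*u+d*n, np.arctan2(-u[1],-u[0])
def delta(p,yaw,tp,tyaw):
    dx=np.asarray(tp)-p[:2];c,s=np.cos(yaw),np.sin(yaw)
    return np.round([dx@[c,s],dx@[-s,c],-np.degrees(tyaw-yaw)],1)
def where():
    o=ctrl.get_obs();print(o["time_s"],np.round(o["tool_pos"],1),np.round(o["tcp_rot"],3),np.round(o["ft_force"],1),round(o["finger_gap"],2));return o
E
python3 - <<'E'
from plan import *
o=where();p,y=pose(1.22,157,48);print(p,y,delta(o["tool_pos"],o["tcp_rot"][2],p,y))
E
```

```text
1.45 [ 437.8 -120.9  231.5] [-1.57  -0.    -1.106] [ 0.  -1.1  0.7] 1.0
[548.17077446  66.10814518] -1.319 [-117.7  182.4   12.2]
```

>>> servo_tool([
  [-20,0,30,0,85],
  [-20,0,30,0,85],
  [-20,0,30,0,85],
  [-20,0,30,0,85],
  [-20,0,30,0,85],
  [-18,0,32,0,85],
  [0,0,0,6.1,85],
  [0,0,0,6.1,85],
])

```text
time_s: 2.45
tool_pos: [547.2, 64.6, 231.1]
tcp_rot: [-1.571, 0.0, -1.323]
ft_force: [-1.4, 0.2, -0.4]
finger_gap: 0.993
```

Run:
```python
from plan import *
o=where();p,y=pose(1.22,157,48);print(p,y,delta(o["tool_pos"],o["tcp_rot"][2],p,y))
s=ctrl.snapshot("wrist");cv2.imwrite("pics/w2.png",s["img"][:,:,::-1])
```

```text
2.45 [547.2  64.6 231.1] [-1.571  0.    -1.323] [-1.4  0.2 -0.4] 0.99
[548.17077446  66.10814518] -1.319 [-1.2  1.3 -0.2]
```

View pics/w2.png

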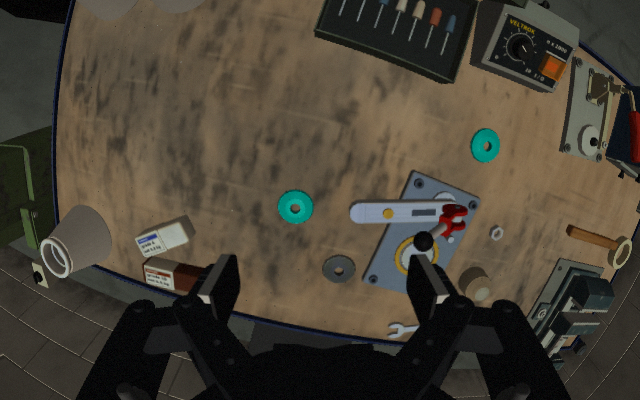

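>>> servo_tool([
  [-1,25,1,0,85],
  [0,30,0,0,85],
  [0,30,0,0,85],
  [0,30,0,0,85],
  [0,30,0,0,85],
  [0,30,0,0,85],
  [0,22,0,0,85],
  [0,10,0,0,85],
])

```text
time_s: 3.5
tool_pos: [546.8, 65.0, 23.1]
tcp_rot: [-1.573, 0.0, -1.32]
ft_force: [-0.4, 0.3, 0.3]
finger_gap: 0.996
```

Run:
```python
from plan import *
o=where();p,y=pose(1.22,157,48);print(p,y,delta(o["tool_pos"],o["tcp_rot"][2],p,y))
b=ctrl.snapshot("side");crop(b,240,130,200,150,4,"pics/sd3.png")
b=ctrl.snapshot("scene");crop(b,250,110,200,150,4,"pics/sc3.png")
```

```text
3.5 [546.8  65.   23.1] [-1.573  0.    -1.32 ] [-0.4  0.3  0.3] 1.0
[548.17077446  66.10814518] -1.319 [-0.7  1.6 -0.1]
```

View pics/sd3.png

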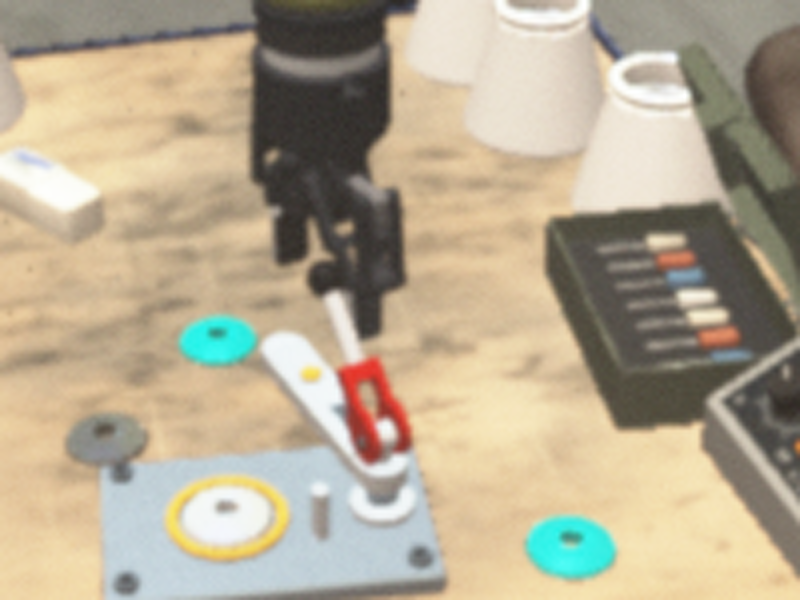

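View pics/sc3.png

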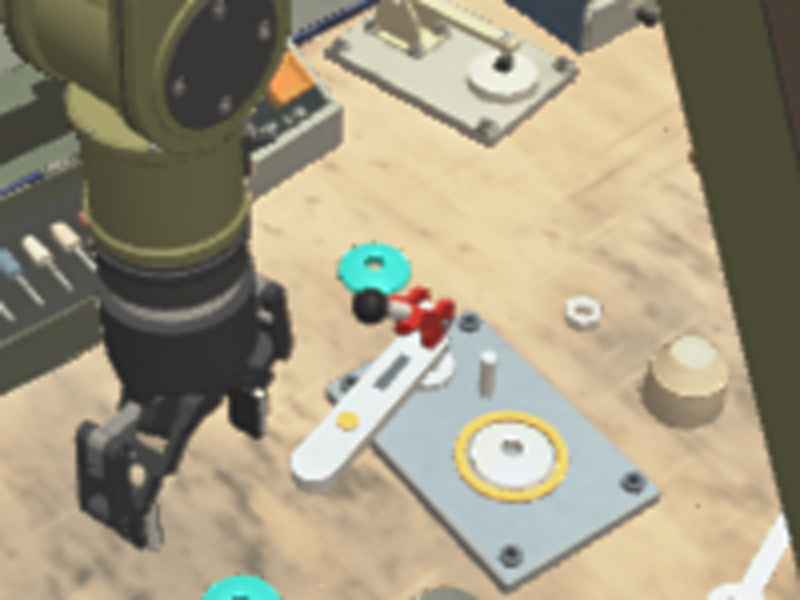

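Both views show the inner fingertip beside the strap on its far side (side crop 370,335; scene crop 255,435) and clear of the ball. Now to check the tip height.

Run:
```python
from plan import *
a=ctrl.snapshot("scene");b=ctrl.snapshot("side")
print(tri(a,(255/4+250-.4,436/4+110-.4),b,(368/4+240-.4,336/4+130-.4)))
o=where();p=o["tool_pos"];y=o["tcp_rot"][2]
print(p[:2]+50*np.array([np.cos(y),np.sin(y)]))
# path: al steps at r157,d24
yaw=y;cur=p[:2]
tot=[]
for al in np.arange(1.2,-.01,-.1):
    q,ty=pose(al,157,24);print(round(al,2),delta(cur,yaw,q,ty));cur,yaw=q,ty
```

```text
(array([558.27360634,  19.02238231,  35.19044081]), np.float64(9.221780520187165))
3.7 [548.3  65.2  24.9] [-1.57  -0.    -1.321] [ 0.7  0.3 -0.6] 1.0
[560.69888564  16.75098129]
1.2 [ -1.3 -27.1  -1.2]
1.1 [ -1.6 -15.8  -5.7]
1.0 [ -1.6 -15.8  -5.7]
0.9 [ -1.6 -15.8  -5.7]
0.8 [ -1.6 -15.8  -5.7]
0.7 [ -1.6 -15.8  -5.7]
0.6 [ -1.6 -15.8  -5.7]
0.5 [ -1.6 -15.8  -5.7]
0.4 [ -1.6 -15.8  -5.7]
0.3 [ -1.6 -15.8  -5.7]
0.2 [ -1.6 -15.8  -5.7]
0.1 [ -1.6 -15.8  -5.7]
-0.0 [ -1.6 -15.8  -5.7]
```

>>> servo_tool([
  [0,0,-8,0,85],
  [0,0,-8,0,85],
  [0,0,-5,0,85],
  [0,0,-5,-1,85],
  [-1,0,-8,-2.9,85],
  [-1,0,-8,-2.9,85],
  [-1,0,-8,-2.9,85],
  [-1,0,-8,-2.9,85],
])

```text
time_s: 4.7
tool_pos: [491.8, 52.2, 24.7]
tcp_rot: [-1.568, 0.0, -1.098]
ft_force: [0.9, 0.9, -1.0]
finger_gap: 0.994
```

Run:
```python
from plan import *
o=where()
b=ctrl.snapshot("side");crop(b,240,130,200,150,4,"pics/sd4.png")
b=ctrl.snapshot("scene");crop(b,250,110,200,150,4,"pics/sc4.png")
for al in(1.05,1.0):
    q,ty=pose(al,157,24);print(q,ty,delta(o["tool_pos"],o["tcp_rot"][2],q,ty))
```

```text
4.7 [491.8  52.2  24.7] [-1.568  0.    -1.098] [ 0.9  0.9 -1. ] 0.99
[498.42071985  55.16533446] -1.149 [0.4 7.2 2.9]
[490.82360465  52.85596143] -1.099 [-1.1 -0.6  0. ]
```

View pics/sc4.png

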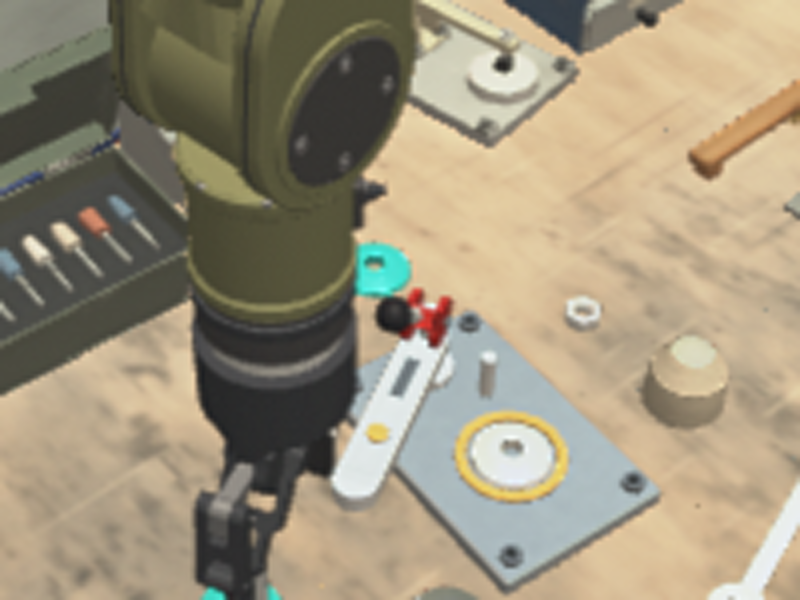

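View pics/sd4.png

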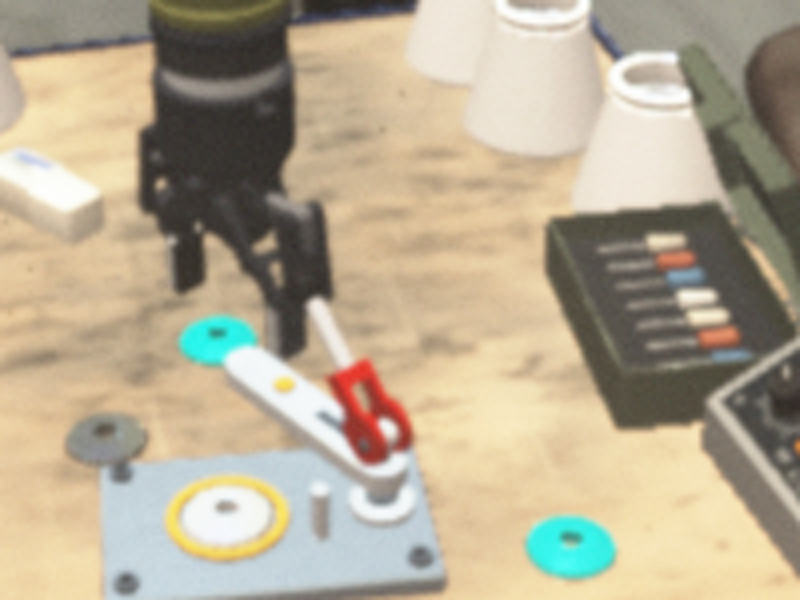

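The strap is following the finger and the lever stays clear, so I'll continue the arc.

>>> servo_tool([
  [-1,0,-10,-3.6,85],
  [-1.2,0,-11,-4,85],
  [-1.2,0,-11,-4,85],
  [-1.2,0,-11,-4,85],
  [-1.2,0,-11,-4,85],
  [-1.2,0,-11,-4,85],
  [-1.2,0,-11,-4,85],
  [-1,0,-9,-3,85],
])

```text
time_s: 5.8
tool_pos: [421.7, 4.5, 24.6]
tcp_rot: [-1.569, -0.0, -0.565]
ft_force: [1.2, 2.0, 0.9]
finger_gap: 0.999
```

Run:
```python
from plan import *
o=where()
b=ctrl.snapshot("side");crop(b,220,150,200,150,4,"pics/sd5.png")
b=ctrl.snapshot("scene");crop(b,250,110,200,150,4,"pics/sc5.png")
cur=o["tool_pos"];yaw=o["tcp_rot"][2]
for al in(.5,.4,.3,.2,.1,0):
    q,ty=pose(al,157,24);print(al,delta(cur,yaw,q,ty));cur,yaw=q,ty
```

```text
5.8 [421.7   4.5  24.6] [-1.569 -0.    -0.565] [1.2 2.  0.9] 1.0
0.5 [-0.7  6.7  1.9]
0.4 [ -1.6 -15.8  -5.7]
0.3 [ -1.6 -15.8  -5.7]
0.2 [ -1.6 -15.8  -5.7]
0.1 [ -1.6 -15.8  -5.7]
0 [ -1.6 -15.8  -5.7]
```

View pics/sd5.png

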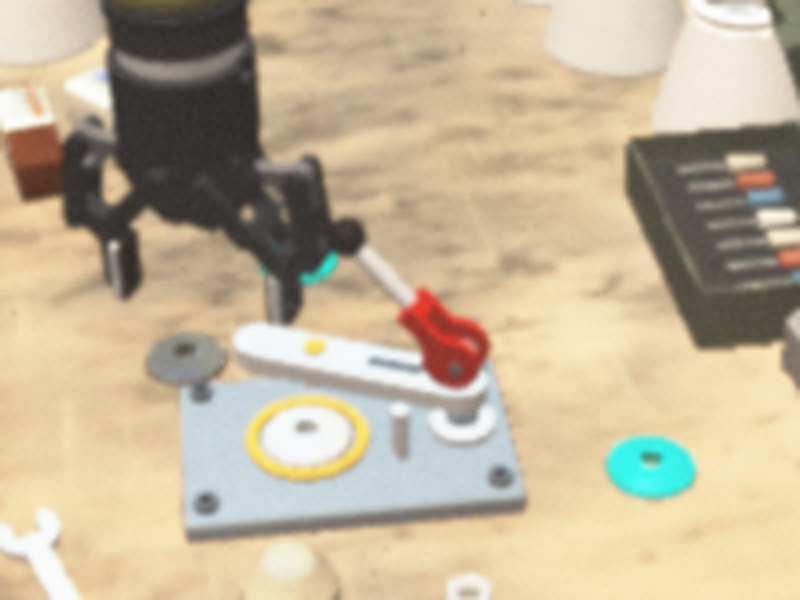

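View pics/sc5.png

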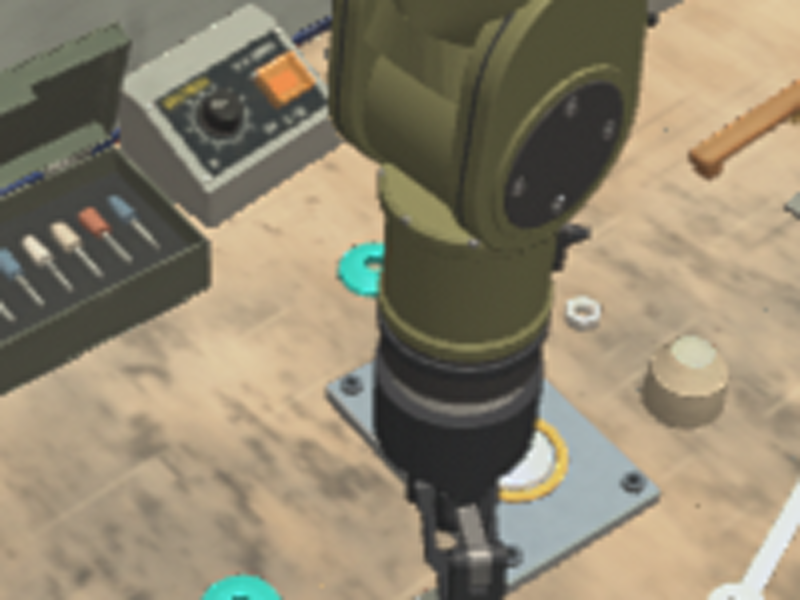

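Swing is at about 0.46. I'll push on to about 0.05 and then finish slowly.

>>> servo_tool([
  [-1,0,-9,-3.2,85],
  [-1,0,-9,-3.2,85],
  [-1,0,-9,-3.2,85],
  [-1,0,-9,-3.2,85],
  [-1,0,-9,-3.2,85],
  [-0.8,0,-8,-2.9,85],
  [-0.6,0,-6,-2.3,85],
  [-0.5,0,-5,-1.7,85],
])

```text
time_s: 6.9
tool_pos: [391.5, -51.6, 24.5]
tcp_rot: [-1.57, -0.001, -0.167]
ft_force: [0.7, 0.8, 0.3]
finger_gap: 0.997
```

Run:
```python
from plan import *
o=where()
b=ctrl.snapshot("side");crop(b,220,150,200,150,4,"pics/sd6.png")
cur=o["tool_pos"];yaw=o["tcp_rot"][2]
for al in(.1,0,):
    q,ty=pose(al,157,24);print(al,delta(cur,yaw,q,ty));cur,yaw=q,ty
```

```text
6.9 [391.5 -51.6  24.5] [-1.57e+00 -1.00e-03 -1.67e-01] [0.7 0.8 0.3] 1.0
0.1 [-1.2  8.2  1.8]
0 [ -1.6 -15.8  -5.7]
```

View pics/sd6.png

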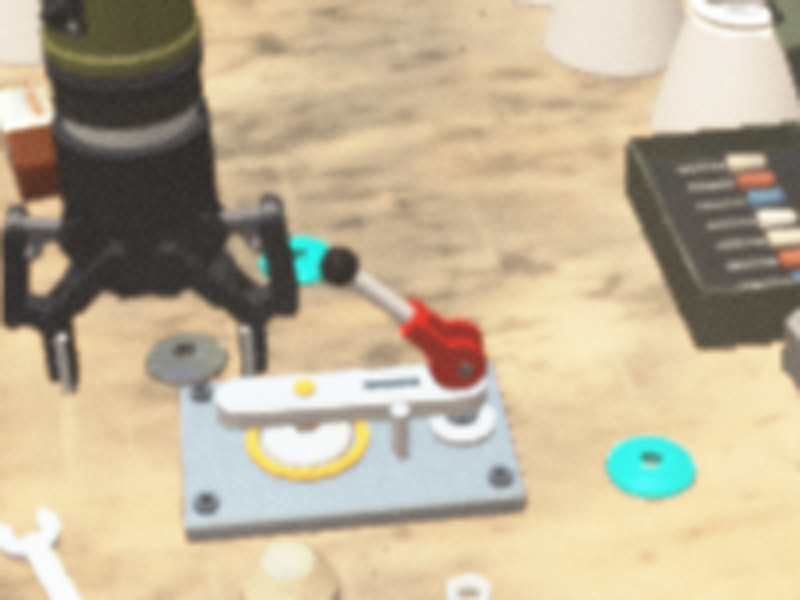

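The strap is nearly at the pin. I'll nudge it in small steps and watch the force.

>>> servo_tool([
  [0,0,-2,-0.7,85],
  [0,0,-2,-0.7,85],
  [0,0,-2,-0.7,85],
  [0,0,-2,-0.7,85],
  [0,0,-1,0,85],
  [0,0,-1,0,85],
  [0,0,0,0,85],
  [0,0,0,0,85],
])

```text
time_s: 7.95
tool_pos: [389.5, -58.4, 24.4]
tcp_rot: [-1.563, -0.0, -0.115]
ft_force: [1.8, 12.4, 1.9]
finger_gap: 0.995
```

Run:
```python
from plan import *
o=where()
b=ctrl.snapshot("side");crop(b,240,200,130,100,6,"pics/sd7.png")
s=ctrl.snapshot("wrist");cv2.imwrite("pics/w7.png",s["img"][:,:,::-1])
cur=o["tool_pos"];yaw=o["tcp_rot"][2]
for al in(.0,):
    q,ty=pose(al,157,24);print(al,delta(cur,yaw,q,ty));cur,yaw=q,ty
```

```text
7.95 [389.5 -58.4  24.4] [-1.563 -0.    -0.115] [ 1.8 12.4  1.9] 1.0
0.0 [-2.5 -0.4 -0.9]
```

View pics/sd7.png

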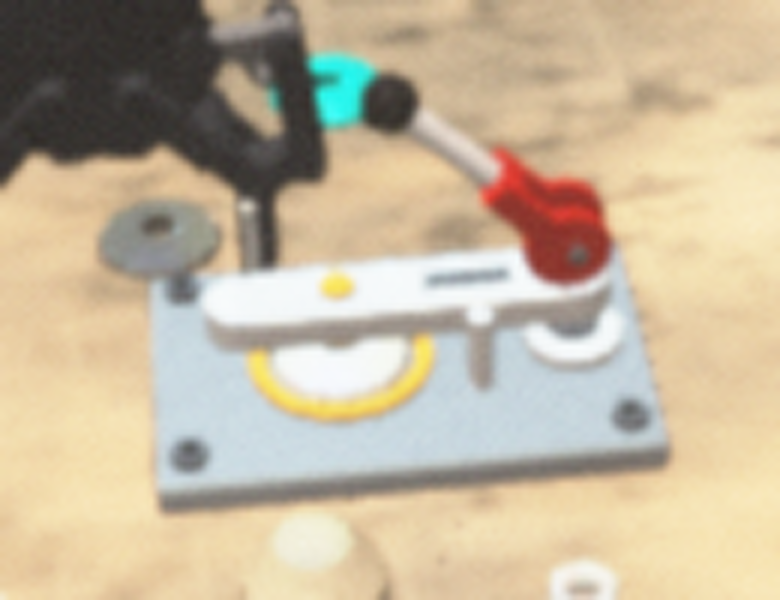

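View pics/w7.png

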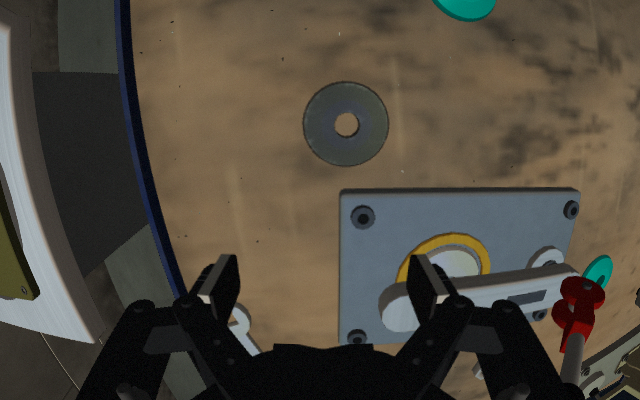

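The 12 N reaction shows the strap is against the pin, which appears to touch it in the view at (480,318). Next: back off sideways, rise and shut the fingers.

>>> servo_tool([
  [-1,0,8,0,85],
  [-2,0,12,0,85],
  [0,-15,0,0,85],
  [0,-25,0,0,85],
  [0,-30,0,0,85],
  [0,-30,0,0,85],
  [0,-30,0,0,0],
  [0,-10,0,0,0],
])

```text
time_s: 9.05
tool_pos: [389.2, -41.5, 165.6]
tcp_rot: [-1.571, -0.002, -0.118]
ft_force: [-0.3, 0.2, -0.1]
finger_gap: 0.6
```

Run:
```python
from plan import *
o=where()
a=ctrl.snapshot("scene");b=ctrl.snapshot("side");crop(b,240,180,150,110,5,"pics/sd8.png");crop(a,290,140,150,120,5,"pics/sc8.png")
for r in(60,): 
    q,ty=pose(0,r,0);print(q,delta(o["tool_pos"],o["tcp_rot"][2],q,ty))
```

```text
9.05 [389.2 -41.5 165.6] [-1.571 -0.002 -0.118] [-0.3  0.2 -0.1] 0.6
[481.09378993 -91.96969824] [ 97.3 -39.2  -1.1]
```

View pics/sd8.png

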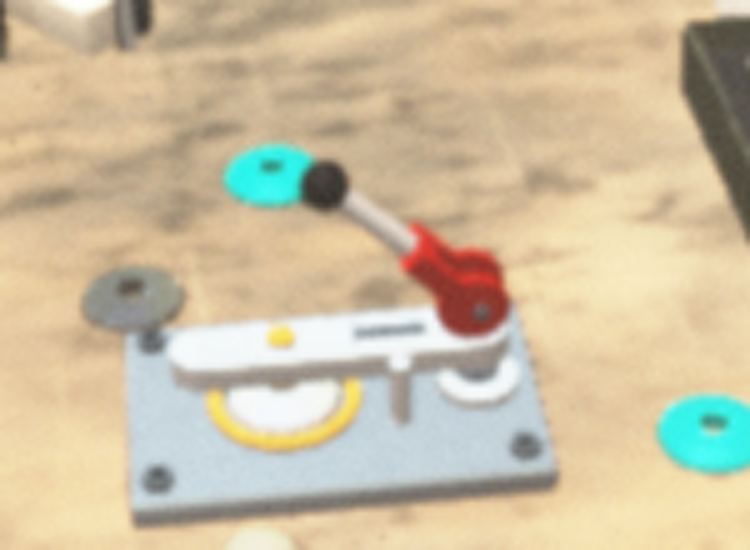

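View pics/sc8.png

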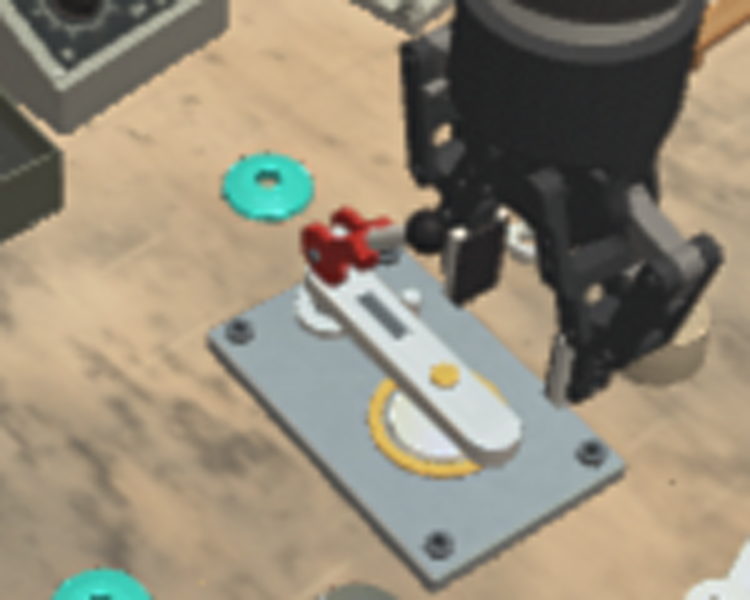

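The strap lies over the flange with the rivet at scene crop (445,376) and side crop (281,337); the ball is at (428,231) and (325,185). I'll triangulate both to confirm the swing and lever angles.

Run:
```python
from plan import *
a=ctrl.snapshot("scene");b=ctrl.snapshot("side");
A=lambda x,y:(x/5-.4+290,y/5-.4+140)
B=lambda x,y:(x/5-.4+240,y/5-.4+180)
for n,p,q in[("rivet",A(445,376),B(281,337)),("ball",A(428,231),B(325,185)),("pin",A(411,296),B(400,357))]:
    t,e=tri(a,p,b,q);v=t[:2]-S;print(n,t.round(1),round(e,1),"swing",np.pi-PY*0-((np.arctan2(v[1],v[0])-PY)%(2*np.pi)),"r",np.hypot(*v))
    if n=="ball":
        o=where();print(delta(o["tool_pos"],o["tcp_rot"][2],t[:2],PY))
```

```text
rivet [461.4 -89.6  47. ] 0.8 swing 0.005317183227224298 r 79.81827265515354
ball [482.  -91.8 120.3] 0.2 swing 0.0039728649697829965 r 59.14352317022006
9.25 [387.7 -41.4 163.3] [-1.571  0.002 -0.118] [ 0.6 -1.1 -0.8] 0.23
[ 99.6 -38.9  -1.1]
pin [ 505.4 -111.8   45.8] 1.0 swing -0.472554193064473 r 37.97019703123623
```

Swing is about 0.005 rad and the lever is still up. Now move over the ball.

>>> servo_tool([
  [0,0,0,-1.1,0],
  [18,0,-7,0,0],
  [24,0,-9,0,0],
  [24,0,-9,0,0],
  [20,0,-8,0,0],
  [10,0,-4,0,0],
  [0,-10,0,0,0],
  [0,0,0,0,0],
])

```text
time_s: 10.25
tool_pos: [480.4, -87.8, 175.1]
tcp_rot: [-1.571, -0.001, -0.099]
ft_force: [0.1, 1.2, -0.5]
finger_gap: -0.002
```

Run:
```python
from plan import *
o=where();print(delta(o["tool_pos"],o["tcp_rot"][2],[482,-91.8],PY))
a=ctrl.snapshot("scene");b=ctrl.snapshot("side");crop(b,240,140,150,120,5,"pics/sd9.png");crop(a,290,100,150,120,5,"pics/sc9.png")
```

```text
10.25 [480.4 -87.8 175.1] [-1.571e+00 -1.000e-03 -9.900e-02] [ 0.1  1.2 -0.5] -0.0
[ 1.9 -3.8 -0. ]
```

View pics/sd9.png

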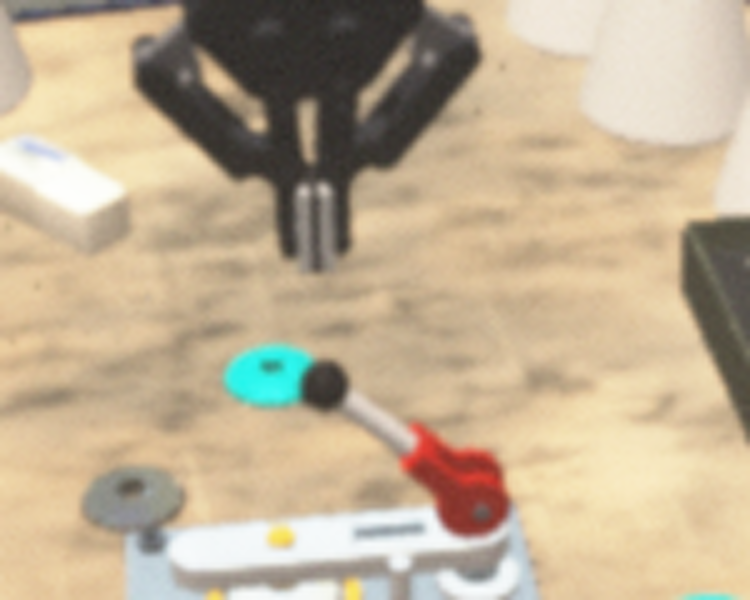

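View pics/sc9.png

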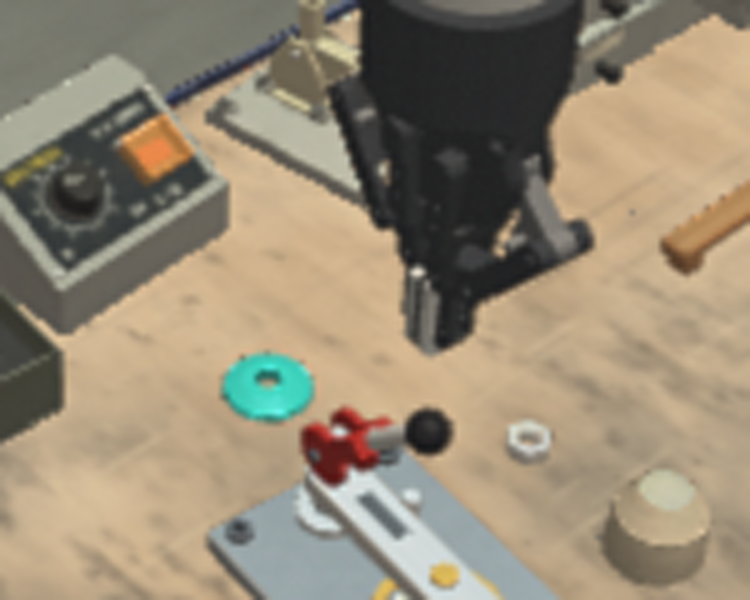

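>>> servo_tool([
  [0,8,-2,0,0],
  [0,12,-2,0,0],
  [0,10,0,0,0],
  [0,8,0,0,0],
  [0,3,0,0,0],
  [0,2,0,0,0],
  [-1,2,0,0,0],
  [-2,2,0,0,0],
])

```text
time_s: 11.35
tool_pos: [477.6, -91.6, 128.0]
tcp_rot: [-1.571, -0.002, -0.099]
ft_force: [-1.3, 0.0, 3.7]
finger_gap: -0.001
```

Run:
```python
from plan import *
o=where();print(delta(o["tool_pos"],o["tcp_rot"][2],[482,-91.8],PY))
a=ctrl.snapshot("scene");b=ctrl.snapshot("side");crop(b,240,160,150,120,5,"pics/sd10.png");crop(a,290,120,150,120,5,"pics/sc10.png")
```

```text
11.35 [477.6 -91.6 128. ] [-1.571 -0.002 -0.099] [-1.3  0.   3.7] -0.0
[ 4.4  0.3 -0. ]
```

View pics/sd10.png

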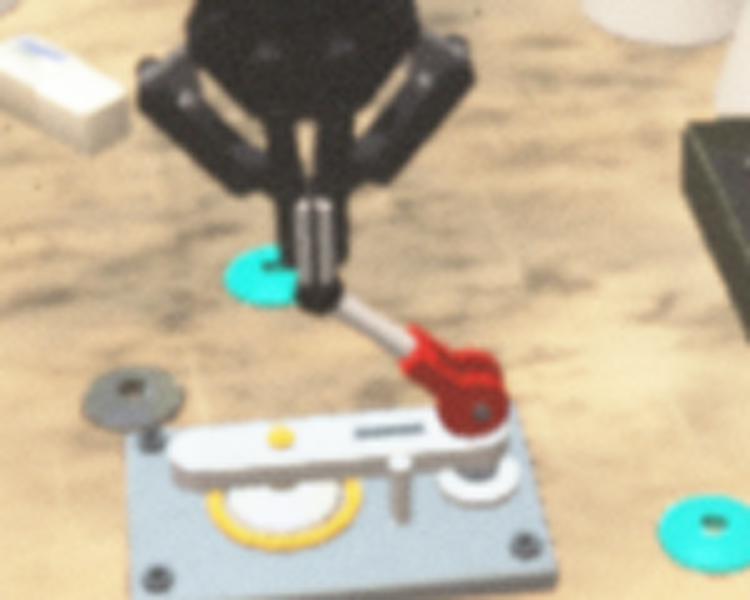

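View pics/sc10.png

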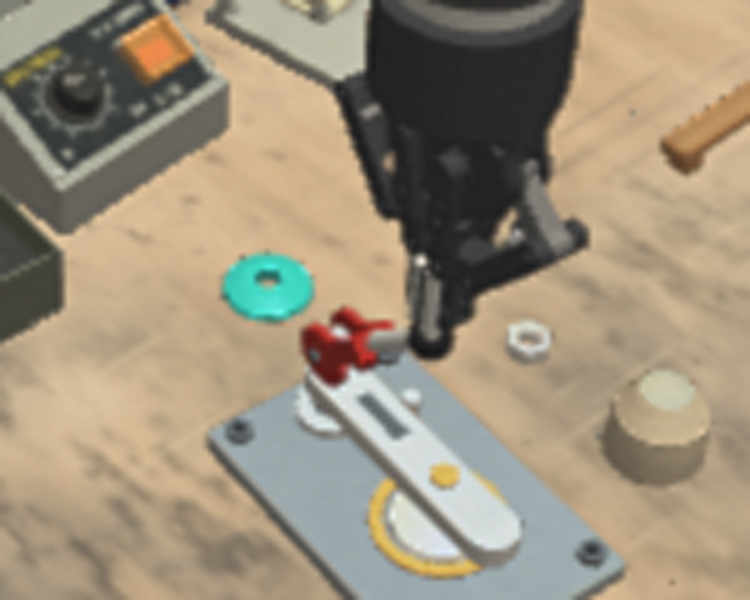

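The fingertips sit on the ball with 3.7 N upward reaction. I'll press down along the ball's arc.

>>> servo_tool([
  [-2.5,4,0,0,0],
  [-2.5,4,0,0,0],
  [-2.5,4,0,0,0],
  [-2,4,0,0,0],
  [-2,4,0,0,0],
  [-1.5,4,0,0,0],
  [-1.5,4,0,0,0],
  [-1,4,0,0,0],
])

```text
time_s: 12.45
tool_pos: [459.5, -89.7, 94.9]
tcp_rot: [-1.571, 0.003, -0.099]
ft_force: [-2.9, 0.2, 3.4]
finger_gap: 0.001
```

Run:
```python
from plan import *
o=where();print(delta(o["tool_pos"],o["tcp_rot"][2],pose(0,85,0)[0],PY))
a=ctrl.snapshot("scene");b=ctrl.snapshot("side");crop(b,240,160,150,120,5,"pics/sd11.png")
```

```text
12.45 [459.5 -89.7  94.9] [-1.571  0.003 -0.099] [-2.9  0.2  3.4] 0.0
[-3.2 -0.1 -0. ]
```

View pics/sd11.png

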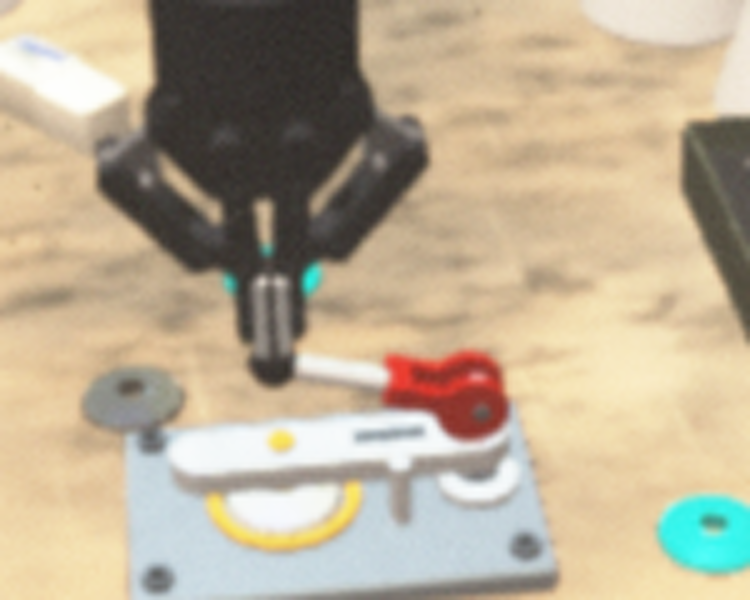

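>>> servo_tool([
  [-1,4,0,0,0],
  [-1,4,0,0,0],
  [-0.5,4,0,0,0],
  [-0.5,4,0,0,0],
  [0,4,0,0,0],
  [0,3,0,0,0],
  [0,2,0,0,0],
  [0,0,0,0,0],
])

```text
time_s: 13.55
tool_pos: [459.0, -89.7, 70.2]
tcp_rot: [-1.571, -0.001, -0.099]
ft_force: [0.3, 0.4, 1.1]
finger_gap: -0.004
```

Run:
```python
from plan import *
o=where();print(delta(o["tool_pos"],o["tcp_rot"][2],pose(0,85,0)[0],PY))
a=ctrl.snapshot("scene");b=ctrl.snapshot("side");crop(b,240,160,150,120,5,"pics/sd12.png")
```

```text
13.55 [459.  -89.7  70.2] [-1.571e+00 -1.000e-03 -9.900e-02] [0.3 0.4 1.1] -0.0
[-2.8 -0.  -0. ]
```

View pics/sd12.png

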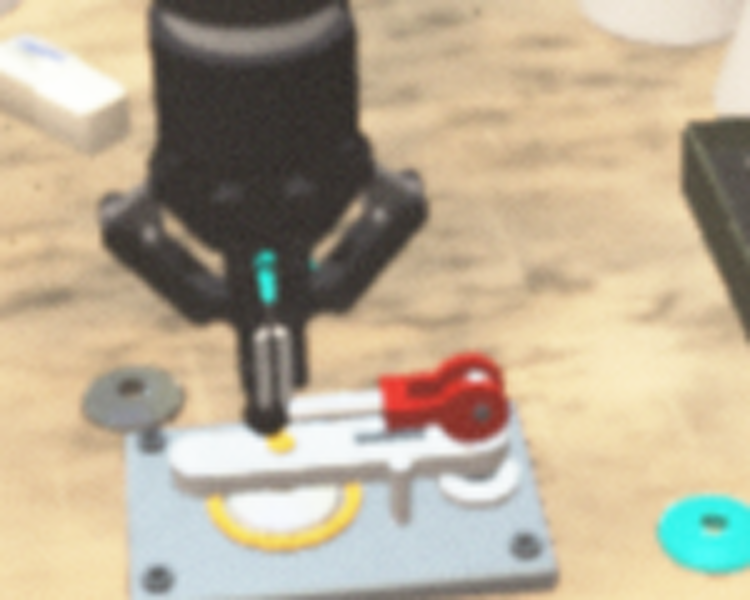

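The lever is almost level, but there's no end-stop force yet. I'll press a few millimetres more.

>>> servo_tool([
  [0,1,0,0,0],
  [0,1,0,0,0],
  [0,1,0,0,0],
  [0,1,0,0,0],
  [0,0,0,0,0],
  [0,0,0,0,0],
  [0,0,0,0,0],
  [0,0,0,0,0],
])

```text
time_s: 14.65
tool_pos: [459.6, -89.9, 68.5]
tcp_rot: [-1.571, -0.003, -0.099]
ft_force: [-4.5, 0.7, 19.1]
finger_gap: 0.0
```

Run:
```python
from plan import *
where()
```

```text
14.65 [459.6 -89.9  68.5] [-1.571 -0.003 -0.099] [-4.5  0.7 19.1] 0.0
```

19 N, well above the pressing force, means the lever is at its end stop. Now retreat straight up.

>>> servo_tool([
  [0,-4,0,0,0],
  [0,-10,0,0,0],
  [0,-20,0,0,0],
  [0,-30,0,0,0],
  [0,-30,0,0,0],
  [0,-30,0,0,0],
  [-30,-20,20,0,0],
  [-30,0,20,0,0],
])

```text
time_s: 15.65
tool_pos: [403.8, -43.7, 212.1]
tcp_rot: [-1.571, -0.004, -0.1]
ft_force: [-0.2, 0.5, 0.2]
finger_gap: 0.003
```

Run:
```python
from plan import *
where()
a=ctrl.snapshot("scene");b=ctrl.snapshot("side");crop(b,240,180,150,120,5,"pics/sd13.png");crop(a,290,160,150,120,5,"pics/sc13.png")
```

```text
15.65 [403.8 -43.7 212.1] [-1.571 -0.004 -0.1  ] [-0.2  0.5  0.2] 0.0
```

View pics/sd13.png

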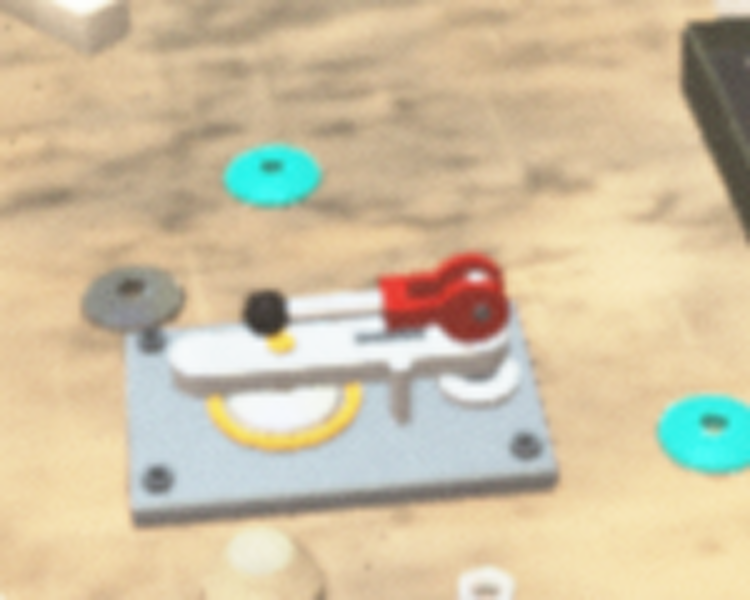

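View pics/sc13.png

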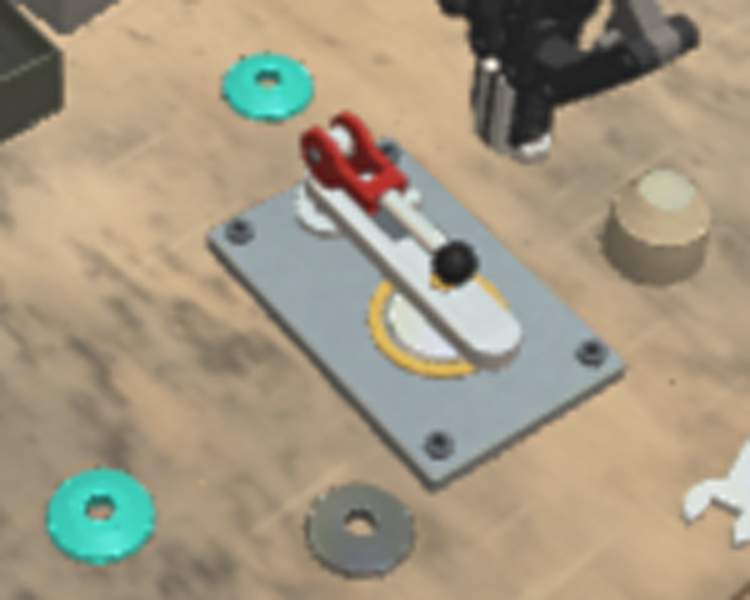

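The lever looks level, and the bystanders show no shift from the first images. One numeric check on the ball before handing in.

Run:
```python
from plan import *
a=ctrl.snapshot("scene");b=ctrl.snapshot("side")
t,e=tri(a,(454/5-.4+290,262/5-.4+160),b,(266/5-.4+240,312/5-.4+180));v=t[:2]-S
print(t,e,np.hypot(*v),"lever",.9-np.arctan2(t[2]-60,np.hypot(*v)),"swing",np.pi-((np.arctan2(v[1],v[0])-PY)%(2*np.pi)))
```

```text
[456.52904524 -89.11227377  60.70658898] 0.31982661203093604 84.7279053688266 lever 0.8916606860617952 swing 0.004903881555082812
```

```bash
python3 -c "
from plant import ctrl
print(ctrl.job_done())"
```

```text
the job is handed in; nothing more can be done
None
```

The flange is clamped and the job is handed in, at about 16 s of the 42 s allowed. No verdict was reported.

- **Strap:** I pushed it round with the side of one open finger until it met the stop pin, where the reaction was about 12 N. The images then put the swing at about 0.005 rad with the lever still up.
- **Lever:** I shut the fingers and pressed the ball down along its arc until the force rose to 19 N at the end stop. I then backed off clear.
- **Last checks:** From the images, the lever was at about 0.89 rad and the swing still at about 0.005 rad. The dark flange, felt bob and nut showed no visible shift, and the gripper was clear with almost no force on it.

I could not measure the clamping force on the flange. I only infer it from the lever being fully down and the strap sitting visibly lower. The strap partly hides the flange, so I judged its position by eye, and it looked unmoved in its nest. No checks disagreed.

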